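# Fit the free-running bearing to the painting turntable

## Robot

A 6-joint arm with a two-finger parallel gripper is mounted at the origin on a cart in front of the work surface, level with it; the furniture and walls round the work are solid. World frame = base frame: x ahead of the robot, y to its left, z up, the work surface at z = 0. Lengths are in m, angles in rad, forces in N, time in s.
With the tool pointing down it reaches from about 0.375 to 0.975 m from the base axis. Payload 3.8 kg.
Tool frame: the origin (TCP) lies on the centre line of the jaws, within the pads' length; the fingertips stand 25 mm ahead of it and the grasp point (between the pads) lies 6 mm ahead of it; z points along the fingers, y is the line along which they close (so a half turn about z gives the same grasp; the last joint's range is limited). The gripper opens to 88 mm and grips with 3 to 60 N. Pads are 18 mm wide; open, the fingers measure 123 mm over their backs; the gripper's body (75 mm by 187 mm) begins 45 mm behind the grasp point.
Start: joints at [1.188, 0.264, 1.604, -0, 1.274, -0.037], TCP at [0.229, 0.635, 0.264] pointing down, gripper open.
Joint ranges: [-2.63, 2.63], [-0.94, 2.18], [0.31, 2.57], [-1.31, 4.45], [0, 2.66], [-2.55, 2.55]. Speed limits (rad/s): [2.57, 2.57, 3.14, 3.14, 3.14, 3.14].

## Interface

Orientations are given as a unit quaternion [x, y, z, w].
In Python, from cell import observe, get_image, calibration, job_done gives the robot as it stands.
- The arm moves only by the shell command python3 -m crank 'ROWS' [FORCE]. ROWS is a JSON object of lists of equal length, an entry for each row: "claw": the opening, from -1 (shut) to 1 (fully open), so that 0 is half open; "xyz": the shift along the world's x, y, z in m, a list of three; "roll": the turn about the world's z in rad. A call has 1 to 8 rows; each row is the pose to reach, as a shift and turn from the pose commanded when the call began; what a row does not reach only later rows make up. A row lasts 1/10 s, in which the tool goes at most 50 mm and 8.59 degrees, less where a joint would pass 70% of its speed; a pose out of reach is approached as far as the arm can. A call with a gripper value outside its range is refused whole. The fingers move at their own pace and stop on an object; FORCE is the grip in N (left out, the last holds). Time passes only in rows, so rows that repeat a pose let the fingers close. It gives the time, the measured TCP pose, the force, the opening and the grip force at its end, in the units of the state.
- observe(): the state, without advancing time (a new reading comes with each control period).
- get_image(name): name is "scene" or "side" or "wrist"; returns the picture (420x560x3 uint8, blue, green, red); there is no depth.
- calibration(name): a dict with "fx", "fy", "cx", "cy" (pixels), "rvec" (rotation vector, rad) and "tvec" (3), from world to camera coordinates, as OpenCV has them; the wrist camera has in their place "T_tool_cam" (4x4, takes a point from camera to tool coordinates, whose origin is the TCP and whose axes are the flange's). Camera axes: x right, y down, z forward; pixel columns grow to the right and rows downward; lengths in m; the calibration is good to about 2 mm. A picture is of the moment at which its call begins: read the wrist's pose just before it. calibration takes no time and is no camera call.
- job_done(): hands the job in; it is judged then, once.
The state is a dict: "clock": time; "joint_pos": joint angles; "qd": joint speeds; "tau": joint torques, N m; "tool_pos": TCP position; "tool_rot": TCP orientation; "contact_force": force on the tool from outside, world axes, zero at the start; "torque": the same for the moment, N m; "gripper_width": opening from 0.0 (shut) to 1.0 (fully open); "grasp_force": force on a finger pad.
Only numpy, scipy, OpenCV 4.12 (cv2) and the standard library are available. Lean on these libraries where they do the work, as an engineer would, in place of code of your own. Each camera call takes 0.05 s, during which the arm holds its last target. There are 200 camera calls.

## Task

One of the three salvaged bearing units still runs freely, the other two drag. Spin the bar on each of the three by hand to feel how it runs, at least a sixth of a turn on from where it was and not back again; then fit the free-running one to the turntable foot: hook its tongue under the keeper lip at a tilt, swing the other end down until the plate lies flat in the bay, and let go. Leave the two stiff ones standing about where they were and do not disturb the things around.

Things in the scene. Friction and masses are not known exactly. Their poses are not given: they have to be found in the camera images.
- bearing_1: One of three look-alike salvaged bearing units, 0.5 kg, loose, upright on the worktop. Origin: on the bearing axis, underside of its 3 mm steel bottom plate; x points away from the tongue, z up. Plate 52 mm wide (y), x = -34 to +40 mm, prolonged by a tongue 30 mm wide to x = -48 mm: 88 mm long overall. Which one runs free cannot be seen; their places change from run to run.
- grip_1 (a point): Where to grip bearing_1 from above (own x = y = 0, z = 20 mm; centre of mass on this axis): midway between two upright side flanges, outer faces at y = +-26 mm (52 mm over both), 3 mm thick, x = -22 to +22 mm, tops at z = 28 mm, fixed to the plate. Fingers straddle the bearing: round housing 43 mm across, top at z = 16 mm, and the bar above it.
- bar_1 (a point): Centre of bearing_1's aluminium drive bar, on the bearing axis at own z = 37 mm. The bar, 48 x 8 mm, z = 30 to 44 mm, turns with the shaft and clears the flange tops, so a fingertip at z = 33 mm can push one end round, or two can pinch it.
- spin_1 (a joint): Turn of bearing_1's bar, rad, counter-clockwise from above positive, no stops; 0: bar along the unit's x; starts within 0.1 of 0. Let go at 3 rad/s the bar of the free-running unit coasts on by over 1 rad (after a brisk flick: several turns, for seconds); a stiff one (drag 0.015 to 0.025 N m) stops as soon as the push ends.
- tongue_1 (a point): Middle of the tip edge of bearing_1's tongue (own x = -48 mm, z = 1.5 mm).
- bearing_2: Another unit, exactly like bearing_1: same sizes, origin and axes.
- grip_2 (a point): Grip point of bearing_2, as grip_1.
- bar_2 (a point): Centre of bearing_2's drive bar, as bar_1.
- spin_2 (a joint): Turn of bearing_2's bar, as spin_1.
- tongue_2 (a point): Middle of the tip edge of bearing_2's tongue (own x = -48 mm, z = 1.5 mm).
- bearing_3: Another unit, exactly like bearing_1: same sizes, origin and axes.
- grip_3 (a point): Grip point of bearing_3, as grip_1.
- bar_3 (a point): Centre of bearing_3's drive bar, as bar_1.
- spin_3 (a joint): Turn of bearing_3's bar, as spin_1.
- tongue_3 (a point): Middle of the tip edge of bearing_3's tongue (own x = -48 mm, z = 1.5 mm).
- turntable_foot: Fixed foot of a painting turntable: wooden disc 184 mm across with an aluminium bay plate on top, whose upper face, the seat, is at z = 21 mm. Origin under its centre, z up; at its -x end the keeper lip, at +x the rear stop. The long sides of the bay between lip and rear guides are open for the fingers. The 88 mm unit cannot drop in flat between lip and stop.
- seat (a point): Where the origin of the seated unit belongs (foot's x = y = 0, z = 21 mm), its axes along the foot's; play 2 mm in x, 3 mm in y either way. The tongue goes under the lip first, with the unit tilted 6 to 20 degrees about the foot's y (tongue end low), forward to the wall, then the other end swings down in front of the rear stop.
- lip (a point): Middle of the lower edge of the dark steel keeper lip, foot's x = -38 mm, z = 29 mm, 8 mm above the seat. The lip is 56 mm wide, 4 mm thick, and covers the seat from x = -38 to the wall at x = -50 mm; posts under it leave 36 mm (y = +-18 mm) for the tongue.
- stop (a point): Top middle of the rear stop's inner face, foot's x = +42 mm; the stop is 8 mm high above the seat. Beside it two guides, 7 mm high, x = 26 to 42 mm, inner faces at y = +-29 mm.
- tape_roll: roll of masking tape 104 mm across, 25 mm high, lying behind the work; a bystander; origin under its centre.
- screwdriver_b: yellow and black screwdriver, 178 mm, lying at the left; a bystander; origin under its centre.
- printed_gear: small printed gear 38 mm across, 13 mm high, lying at the back; a bystander; origin under its centre.
- paint_ochre: paint bottle 36 mm across, 75 mm tall, standing behind the foot; a bystander; origin under its centre.
Mind the look-alikes: they are no part of the job. Leave any green look-alike of the bearing_2 alone.

How it is judged:
By the outcome, as a careful person would: the job done as asked, in the order asked, and still so for the second after the job is handed in, with the robot touching nothing.
It also fails if it takes over 64 s, if anything falls off the work surface, if the arm or the gripper's body presses on something with over 40 N, if the wrist force passes 120 N, or if a joint passes its speed limit or range.

## Working session

There is one attempt and no reset: what is moved stays moved. The work goes in short steps, Python scripts to look and compute and a shell command to move; the robot and the scene stay as the last step left them, time stands still between calls to the robot, and variables do not carry over. Pictures are saved under pics/ and viewed, at most 10 in all, crops included, and the job is handed in when it is done.

```bash
ls; mkdir -p pics; python3 - <<'E'
from cell import *
import cv2,numpy as np
print(observe())
a=get_image("scene");b=get_image("side")
cv2.imwrite("pics/scene.png",a);cv2.imwrite("pics/side.png",b)
for n in("scene","side","wrist"):print(n,calibration(n))
E
```

```text
pics
{'clock': 0.0, 'joint_pos': array([ 1.18807643e+00,  2.64722623e-01,  1.60534023e+00,  1.81097535e-05,
        1.27370868e+00, -3.69017180e-02]), 'qd': array([-0.00079983, -0.00168218, -0.00018917,  0.00122896, -0.0003154 ,
        0.00115948]), 'tau': array([ 1.74594181e-03, -5.02099514e+01, -3.56888795e+01,  7.28159957e-02,
        2.93354841e-02, -2.04992307e-04]), 'tool_pos': array([0.22855905, 0.63444099, 0.26242676]), 'tool_rot': array([ 1.72051302e-01,  9.85087388e-01, -1.06374554e-03, -2.35368320e-04]), 'contact_force': array([ 0.40637863, -0.39321388, -0.73802367]), 'torque': array([ 0.00370571,  0.02765386, -0.00036648]), 'grasp_force': 0.0, 'gripper_width': 0.9983842634228969}
scene {'fx': 433.9690723108339, 'fy': 433.9690723108339, 'cx': 280.58796192202175, 'cy': 212.11430001512508, 'rvec': array([ 0.63563062, -2.47742841,  1.41045382]), 'tvec': array([0.54683702, 0.14717806, 1.2433046 ])}
side {'fx': 416.6366359846868, 'fy': 416.6366359846868, 'cx': 277.94373461214536, 'cy': 202.63806137376855, 'rvec': array([ 1.97293598, -0.39775961,  0.24791861]), 'tvec': array([-0.45003108,  0.17364107,  0.87035631])}
wrist {'fx': 368.1114008525695, 'fy': 368.1114008525695, 'cx': 275.6920822550746, 'cy': 209.81818064892502, 'T_tool_cam': array([[-8.77435349e-04, -9.62693978e-01, -2.70591083e-01,
         6.86842300e-02],
       [ 9.99999267e-01, -6.19090148e-04, -1.04009469e-03,
        -3.47045688e-05],
       [ 8.33772623e-04, -2.70591797e-01,  9.62693816e-01,
        -1.21030345e-01],
       [ 0.00000000e+00,  0.00000000e+00,  0.00000000e+00,
         1.00000000e+00]])}
```

View pics/scene.png

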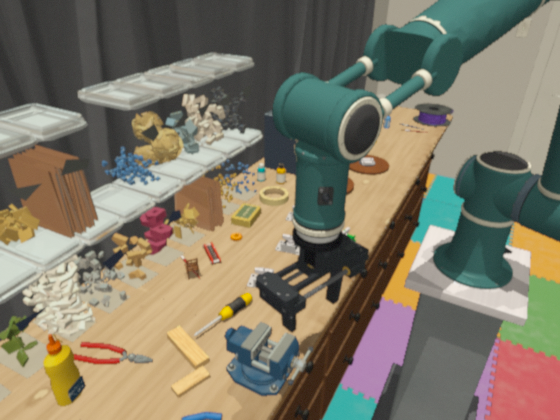

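View pics/side.png

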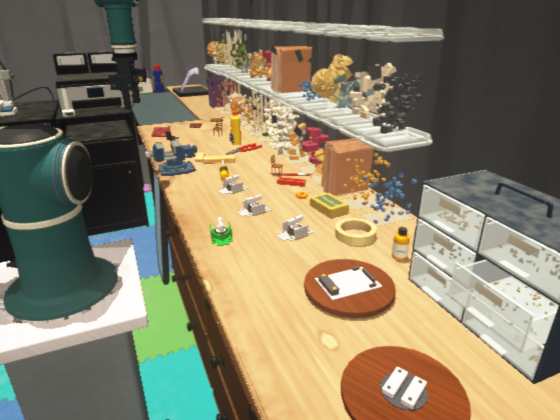

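The side view shows the three grey units at about (233,186), (254,207) and (294,230). The green look-alike is at (221,232), the foot at (349,287), with two dark bars on the white plate, and a decoy disc at (403,387).

```bash
cat > h.py <<'E'
from cell import *
import cv2,numpy as np
from scipy.spatial.transform import Rotation as R
def cam(n,s=None):
    c=calibration(n);K=np.array([[c['fx'],0,c['cx']],[0,c['fy'],c['cy']],[0,0,1]])
    if n=='wrist':
        T=np.eye(4);T[:3,:3]=R.from_quat(s['tool_rot']).as_matrix();T[:3,3]=s['tool_pos'];T=T@c['T_tool_cam']
        return K,T[:3,:3],T[:3,3]
    r=cv2.Rodrigues(c['rvec'])[0];return K,r.T,-r.T@c['tvec']
def ray(n,p,z,s=None):
    K,r,o=cam(n,s);p=np.atleast_2d(np.array(p,float))
    d=(r@np.linalg.inv(K)@np.c_[p,np.ones(len(p))].T).T
    return o+d*((z-o[2])/d[:,2])[:,None]
def proj(n,X,s=None):
    K,r,o=cam(n,s);q=K@r.T@(np.atleast_2d(X)-o).T;return (q[:2]/q[2]).T
E
python3 - <<'E'
from h import *
np.set_printoptions(precision=3,suppress=True)
print(ray('side',[(233,186),(254,207),(294,230),(221,232)],0.02))
print(ray('side',[(349,287),(328,285),(368,276),(403,387)],0.021))
print(ray('side',[(221,178),(355,230),(301,195),(401,260)],0.01))
a=cv2.imread('pics/side.png');cv2.imwrite('pics/c.png',cv2.resize(a[160:320,190:420],None,fx=3.4,fy=3.4,interpolation=cv2.INTER_CUBIC))
E
```

```text
[[ 0.474  0.335  0.02 ]
 [ 0.483  0.164  0.02 ]
 [ 0.53  -0.002  0.02 ]
 [ 0.359  0.06   0.02 ]]
[[ 0.532 -0.261  0.021]
 [ 0.496 -0.239  0.021]
 [ 0.588 -0.244  0.021]
 [ 0.477 -0.5    0.021]]
[[ 0.465  0.442  0.01 ]
 [ 0.681 -0.047  0.01 ]
 [ 0.65   0.208  0.01 ]
 [ 0.7   -0.208  0.01 ]]
```

View pics/c.png

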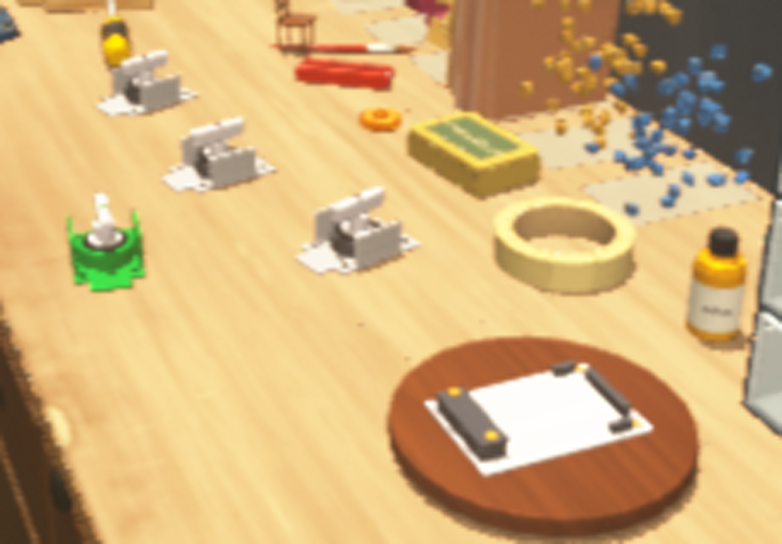

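```bash
python3 -m crank '{"claw":[1,1,1,1,1,1,1,1],"xyz":[[0.02,-0.045,0],[0.04,-0.09,0],[0.06,-0.135,0],[0.08,-0.18,0],[0.1,-0.225,0],[0.12,-0.27,0],[0.14,-0.315,0],[0.16,-0.36,0]],"roll":[0.05,0.1,0.15,0.2,0.25,0.3,0.34,0.34]}' && python3 -m crank '{"claw":[1,1,1,1],"xyz":[[0.02,-0.045,0],[0.04,-0.09,0],[0.05,-0.11,0],[0.05,-0.11,0]],"roll":[0,0,0,0]}'
python3 - <<'E'
from h import *
s=observe();print(s['clock'],s['tool_pos'],s['tool_rot'],s['joint_pos'])
cv2.imwrite('pics/w1.png',get_image('wrist'))
import pickle;pickle.dump(s,open('w1.p','wb'))
for p in [(0.474,0.335,.02),(.483,.164,.02),(.53,-.002,.02)]: print(proj('wrist',p,s))
E
```

```text
clock: 0.9
tool_pos: [0.3889, 0.2731, 0.2634]
tool_rot: [0.002, 1.0, -0.0, -0.0]
contact_force: [1.9, -0.1, 0.3]
gripper_width: 1.001
grasp_force: 0.0
clock: 1.3
tool_pos: [0.4395, 0.1625, 0.2634]
tool_rot: [0.005, 1.0, -0.0, -0.0]
contact_force: [-0.1, 0.4, -0.2]
gripper_width: 0.997
grasp_force: 0.0
1.3 [0.43948331 0.16250506 0.26337453] [ 5.16180316e-03  9.99986587e-01 -4.09293526e-04 -1.18990936e-04] [ 3.01483674e-01 -1.34355145e-01  2.02720218e+00 -7.46848179e-04
  1.24921969e+00 -1.25875278e+00]
[[444.88863902 209.01624215]]
[[278.43068848 219.09843674]]
[[123.99668433 262.59184158]]
```

View pics/w1.png

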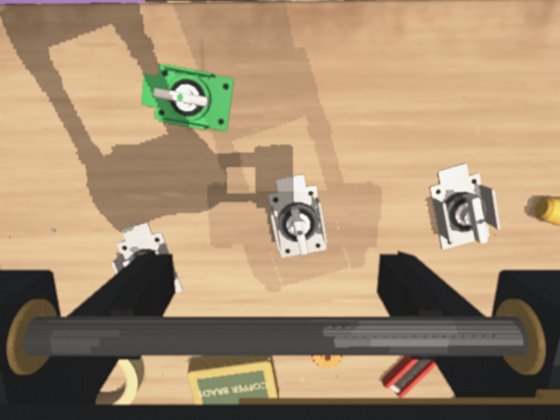

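```bash
python3 - <<'E'
import cv2,numpy as np
a=cv2.imread('pics/w1.png')
f=lambda x,y,w,h:cv2.resize(a[y:y+h,x:x+w],(w*4,h*4),interpolation=cv2.INTER_CUBIC)
cv2.imwrite('pics/c2.png',np.hstack([f(252,165,95,105),f(415,155,95,105)]))
E
```

```text
(no output)
```

View pics/c2.png

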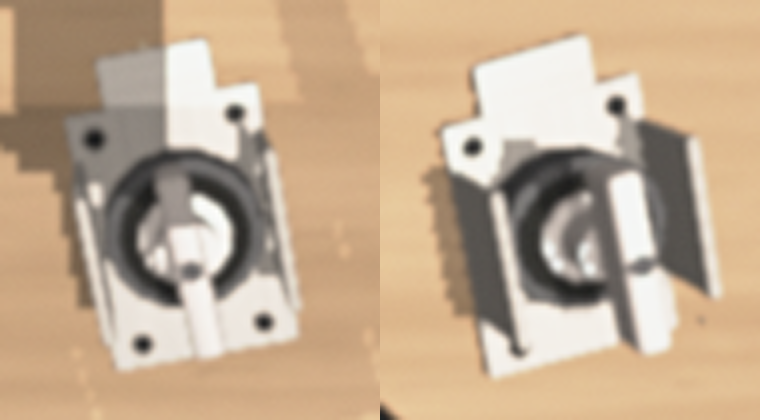

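The wrist view shows the middle unit at about (298,220) and the left one at (465,208), both with tongues toward the robot. The right one, near (140,258), is half hidden by a finger. Bars lie roughly along each unit's x.

```bash
cat >> h.py <<'E'
M=np.array([[-48,15],[-48,-15],[-34,26],[-34,-26],[40,26],[40,-26]])/1000.
def fit(P,idx):
    "2D rigid fit of unit's plate corners -> x,y,yaw,rms"
    A=M[idx];a=A-A.mean(0);P=np.asarray(P)[:,:2];b=P-P.mean(0)
    th=np.arctan2((a[:,0]*b[:,1]-a[:,1]*b[:,0]).sum(),(a*b).sum())
    r=np.array([[np.cos(th),-np.sin(th)],[np.sin(th),np.cos(th)]])
    t=P.mean(0)-r@A.mean(0);return t,th,np.sqrt(((A@r.T+t-P)**2).sum(1).mean())
E
python3 - <<'E'
from h import *
import pickle
s=pickle.load(open('w1.p','rb'))
m=np.array([(207,38),(97,60),(258,83),(66,118),(300,335),(120,371)])/4.+[252,165]
l=np.array([(208,35),(93,65),(257,75),(60,128),(112,377)])/4.+[415,155]
print(fit(ray('wrist',m,.003,s),[0,1,2,3,4,5]))
print(fit(ray('wrist',l,.003,s),[0,1,2,3,5]))
for p,o in(([(190,270),(210,355)],(252,165)),([(260,265),(275,350),(245,180)],(415,155))):
    q=ray('wrist',np.array(p)/4.+o,.044,s)[:,:2];print(q,np.arctan2(*(q[1]-q[0])[::-1]))
E
```

```text
(array([0.4894295, 0.1853634]), np.float64(0.18529182626985638), np.float64(0.0005640613714189264))
(array([0.48002941, 0.35939523]), np.float64(0.2838427896864395), np.float64(0.0005867162520067736))
[[0.48952793 0.18439844]
 [0.51189845 0.18950547]] 0.22444620371380353
[[0.47987399 0.35901984]
 [0.50185588 0.36574185]
 [0.45859735 0.3525135 ]] 0.2967670289498023
```

```bash
python3 -m crank '{"claw":[1,1,1,1,1,1,1],"xyz":[[0.025,0.011,-0.04],[0.05,0.0225,-0.08],[0.05,0.0225,-0.125],[0.05,0.0225,-0.165],[0.05,0.0225,-0.195],[0.05,0.0225,-0.205],[0.05,0.0225,-0.205]],"roll":[0.1,0.21,0.21,0.21,0.21,0.21,0.21]}' 5 && python3 -m crank '{"claw":[-1,-1,-1,-1,-1,-1],"xyz":[[0,0,0],[0,0,0],[0,0,0],[0,0,0],[0,0,0],[0,0,0]],"roll":[0,0,0,0,0,0]}' 5
```

```text
clock: 2.05
tool_pos: [0.4869, 0.1882, 0.057]
tool_rot: [-0.103, 0.995, -0.0, -0.002]
contact_force: [0.4, -0.6, 0.7]
gripper_width: 0.999
grasp_force: 0.0
clock: 2.65
tool_pos: [0.489, 0.1875, 0.059]
tool_rot: [-0.102, 0.995, 0.0, 0.0]
contact_force: [0.1, -0.8, -0.0]
gripper_width: 0.481
grasp_force: 0.0
```

```bash
python3 -m crank '{"claw":[-1,-1,-1,-1,-1,-1,-1],"xyz":[[0,-0.002,0],[0,-0.002,0],[0,-0.002,0],[0,-0.002,0],[0,-0.002,0],[0,-0.002,0],[0,-0.002,0]],"roll":[0,0,0,0,0,0,0]}' 5 && python3 -m crank '{"claw":[-1,-1,-1,-1,-1,-1,-1,1],"xyz":[[0,0,0],[0,0,0],[0,0,0],[0,0,0],[0,0,0],[0,0,0],[0,0,0],[0,0,0]],"roll":[-0.15,-0.3,-0.45,-0.6,-0.75,-0.9,-1.05,-1.2]}' 5 && python3 -m crank '{"claw":[1,1,1,1],"xyz":[[0,0,0],[0,0,0],[0,0,0],[0,0,0]],"roll":[-0.15,-0.2,-0.2,-0.2]}' 5
python3 - <<'E'
from h import *
s=observe();a=get_image('wrist');b=get_image('wrist')
import pickle;pickle.dump(s,open('w2.p','wb'))
p=proj('wrist',(.489,.185,.044),s)[0].astype(int);print(p,s['gripper_width'],s['tool_pos'])
f=lambda a:cv2.resize(a[p[1]-70:p[1]+70,p[0]-70:p[0]+70],(390,390),interpolation=cv2.INTER_CUBIC)
cv2.imwrite('pics/c3.png',np.hstack([f(a),f(b)]))
E
```

```text
clock: 3.35
tool_pos: [0.4888, 0.1854, 0.0586]
tool_rot: [-0.102, 0.995, -0.0, -0.0]
contact_force: [0.3, -1.5, -1.3]
gripper_width: 0.086
grasp_force: 5.0
clock: 4.15
tool_pos: [0.4887, 0.1856, 0.0587]
tool_rot: [0.48, 0.877, 0.0, -0.0]
contact_force: [0.2, 0.5, -0.3]
gripper_width: 0.159
grasp_force: 0.0
clock: 4.55
tool_pos: [0.4888, 0.1857, 0.0587]
tool_rot: [0.562, 0.827, 0.0, -0.0]
contact_force: [0.4, 0.4, 1.1]
gripper_width: 0.52
grasp_force: 0.0
[274 284] 0.5199698547410831 [0.4887753  0.18567392 0.0587165 ]
```

View pics/c3.png

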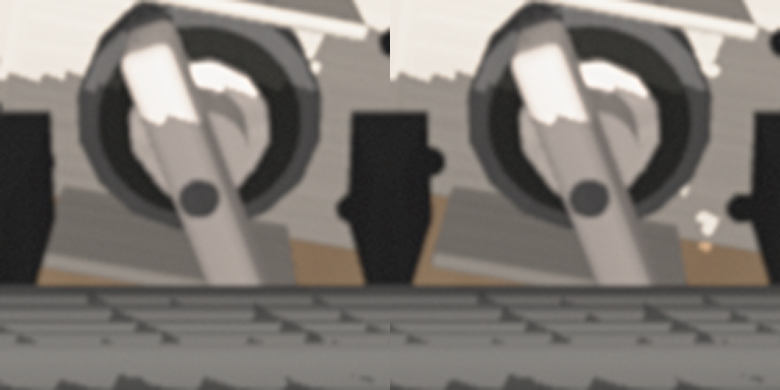

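The bar lags the gripper by about 25° in both frames and stands still, so unit 2 looks stiff: it stopped at release, roughly 55–60° on. I'll pinch again to carry it safely past 60°, then move to the left unit.

```bash
python3 -m crank '{"claw":[-1,-1,-1,-1,-1,-1,-1,-1],"xyz":[[0,0,0],[0,0,0],[0,0,0],[0,0,0],[0,0,0],[0,0,0],[0,0,0],[0,0,0]],"roll":[0,0,0,0,0,0,0,-0.1]}' 5 && python3 -m crank '{"claw":[-1,1,1,1,1,1,1,1],"xyz":[[0,0,0],[0,0,0],[0,0,0],[0,0,0],[0,0,0.03],[0,0,0.07],[0,0,0.11],[0,0,0.11]],"roll":[-0.05,-0.05,-0.05,-0.05,0.1,0.25,0.4,0.55]}' 5
python3 - <<'E'
from h import *
s=observe();a=get_image('wrist')
import pickle;pickle.dump(s,open('w3.p','wb'));cv2.imwrite('pics/w3.png',a)
print(proj('wrist',(.489,.185,.044),s),s['tool_pos'],s['tool_rot'],s['clock'])
E
```

```text
clock: 5.45
tool_pos: [0.4887, 0.1855, 0.0586]
tool_rot: [0.604, 0.797, -0.0, -0.0]
contact_force: [-0.1, 0.5, -0.4]
gripper_width: 0.09
grasp_force: 5.0
clock: 6.25
tool_pos: [0.493, 0.1869, 0.1754]
tool_rot: [0.361, 0.933, 0.004, 0.005]
contact_force: [-0.0, -0.2, -0.8]
gripper_width: 0.703
grasp_force: 0.0
[[267.9625815  203.48184228]] [0.49296554 0.18694135 0.17538789] [0.36110721 0.93250571 0.00374441 0.00454541] 6.25
```

View pics/w3.png

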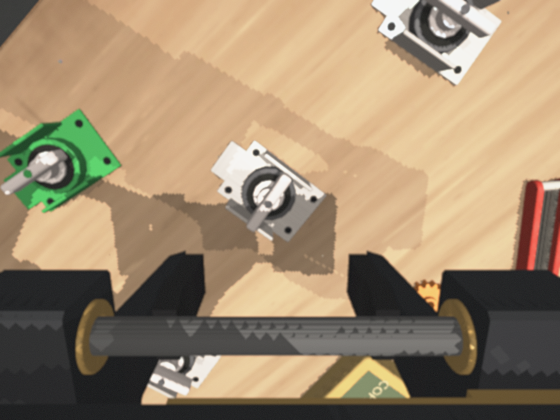

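The wrist view shows unit 2's bar at (268,200), now nearly across its plate (over 60° on) and the unit still in place. Next comes the left unit.

```bash
python3 -m crank '{"claw":[0,0,0,0,0,0,0,0],"xyz":[[-0.002,0.045,0],[-0.004,0.09,0],[-0.007,0.135,0],[-0.009,0.1735,0],[-0.009,0.1735,-0.03],[-0.009,0.1735,-0.07],[-0.009,0.1735,-0.1],[-0.009,0.1735,-0.11]],"roll":[0.15,0.3,0.45,0.6,0.75,0.9,1.05,1.05]}' 5 && python3 -m crank '{"claw":[0,0,-1,-1,-1,-1,-1,-1],"xyz":[[0,0,0],[0,0,0],[0,0,0],[0,0,0],[0,0,0],[0,0,0],[0,0,0],[0,0,0]],"roll":[0,0,0,0,0,0,0,0]}' 5
python3 -c "
from h import *
s=observe();print(s['tool_pos'],s['tool_rot'],s['gripper_width'],s['grasp_force'],s['torque'],s['joint_pos'][5])"
```

```text
clock: 7.1
tool_pos: [0.4765, 0.357, 0.0538]
tool_rot: [-0.151, 0.989, -0.002, -0.004]
contact_force: [0.0, -0.5, -0.2]
gripper_width: 0.501
grasp_force: 0.0
clock: 7.9
tool_pos: [0.48, 0.3595, 0.0592]
tool_rot: [-0.151, 0.988, 0.0, 0.0]
contact_force: [-0.2, 2.1, 2.0]
gripper_width: 0.089
grasp_force: 5.0
[0.48003496 0.35950954 0.0592263 ] [-1.51356221e-01  9.88479115e-01  4.17817337e-04  3.99238753e-04] 0.08865747089490009 5.00045545399189 [0.25864334 0.13445307 0.01735322] -1.273945880861583
```

```bash
cat > look.py <<'E'
from h import *
import sys
s=observe();I=[get_image('wrist') for _ in range(4)]
p=proj('wrist',(float(sys.argv[1]),float(sys.argv[2]),.044),s)[0].astype(int)
g=[cv2.GaussianBlur(cv2.cvtColor(i,6),(3,3),0).astype(int)[max(p[1]-70,0):p[1]+20,p[0]-55:p[0]+55] for i in I]
print(s['clock'],'yaw',s['tool_rot'],'px',p,'changed px',[int((abs(g[i+1]-g[i])>25).sum()) for i in range(3)],s['torque'])
for k,i in enumerate(I):cv2.imwrite(f'pics/{sys.argv[3]}_{k}.png',i)
import pickle;pickle.dump(s,open(sys.argv[3]+'.p','wb'))
E
python3 -m crank '{"claw":[-1,-1,-1,-1,-1,-1,-1,-1],"xyz":[[0,0,0],[0,0,0],[0,0,0],[0,0,0],[0,0,0],[0,0,0],[0,0,0],[0,0,0]],"roll":[-0.15,-0.3,-0.45,-0.6,-0.75,-0.9,-1.05,-1.2]}' 5 && python3 -m crank '{"claw":[1,1],"xyz":[[0,0,0],[0,0,0]],"roll":[-0.15,-0.25]}' 5; python3 look.py .48 .359 L
```

```text
clock: 8.7
tool_pos: [0.4798, 0.3587, 0.0592]
tool_rot: [0.436, 0.9, -0.0, 0.0]
contact_force: [-1.4, -1.1, 4.5]
gripper_width: 0.09
grasp_force: 5.0
clock: 8.9
tool_pos: [0.4797, 0.3588, 0.0586]
tool_rot: [0.544, 0.839, -0.0, 0.0]
contact_force: [-0.5, 0.2, -0.3]
gripper_width: 0.248
grasp_force: 0.0
8.9 yaw [ 5.44248656e-01  8.38923916e-01 -2.47867743e-04  4.54342805e-05] px [275 282] changed px [394, 444, 501] [-0.11165601 -0.0184363   0.02536566]
```

```bash
python3 look.py .48 .359 L2; python3 - <<'E'
import cv2,numpy as np
f=lambda n:cv2.resize(cv2.imread(f'pics/{n}.png')[210:310,215:335],(260,217),interpolation=cv2.INTER_CUBIC)
cv2.imwrite('pics/c4.png',np.vstack([np.hstack([f(f'L_{k}') for k in (0,1,3)]),np.hstack([f(f'L2_{k}') for k in (0,1,3)])]))
E
```

```text
9.1 yaw [ 5.41032941e-01  8.41001366e-01 -2.41121615e-04 -3.06149555e-05] px [275 282] changed px [652, 642, 333] [-0.07505873  0.02286219 -0.01194973]
```

View pics/c4.png

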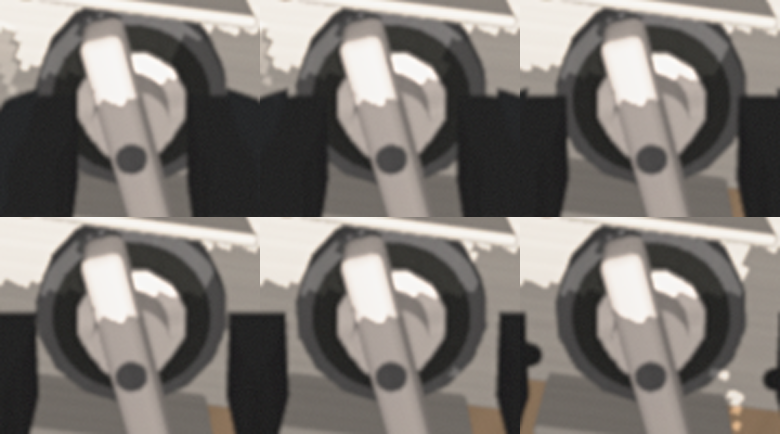

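The bar is still in all six frames, about 15° behind the gripper, so the left unit is stiff too. I'll pinch once more to make the turn safe, then go to the right unit.

```bash
python3 -m crank '{"claw":[-1,-1,-1,-1,-1,-1,-1,-1],"xyz":[[0,0,0],[0,0,0],[0,0,0],[0,0,0],[0,0,0],[0,0,0],[0,0,0],[0,0,0]],"roll":[0,0,0,0,0,0,0,-0.1]}' 5 && python3 -m crank '{"claw":[-1,1,1,1,1,1,1,1],"xyz":[[0,0,0],[0,0,0],[0,0,0],[0,0,0],[0,0,0.03],[0,-0.02,0.07],[0,-0.06,0.11],[0,-0.11,0.13]],"roll":[0,0,0,0,0.1,0.25,0.4,0.55]}' 5 && python3 -m crank '{"claw":[1,1,1,1,1,1,1],"xyz":[[0,-0.05,0],[0,-0.1,0],[0,-0.15,0.02],[0.01,-0.19,0.02],[0.01,-0.19,0.02],[0.01,-0.19,0.02],[0.01,-0.19,0.02]],"roll":[0.15,0.3,0.45,0.6,0.7,0.7,0.7]}'
python3 - <<'E'
from h import *
import pickle
s=observe();a=get_image('wrist');cv2.imwrite('pics/w4.png',a);pickle.dump(s,open('w4.p','wb'))
print(s['tool_pos'],s['tool_rot'],s['clock'])
b=a.astype(int);hsv=cv2.cvtColor(a,40)
m=((hsv[...,1]<45)&(hsv[...,2]>110)).astype(np.uint8)*255
n,l,st,c=cv2.connectedComponentsWithStats(cv2.morphologyEx(m,3,np.ones((5,5))))
for i in range(1,n):
    if st[i,4]>300: print(st[i],c[i],ray('wrist',c[i],.01,s)[0][:2])
for p in [(.53,-.002,.02),(.489,.185,.02),(.532,-.261,.02)]:print(proj('wrist',p,s))
E
```

```text
clock: 10.1
tool_pos: [0.4794, 0.3589, 0.0586]
tool_rot: [0.584, 0.812, -0.0, -0.0]
contact_force: [-2.2, 0.1, -0.1]
gripper_width: 0.086
grasp_force: 5.0
clock: 10.9
tool_pos: [0.4815, 0.2594, 0.1881]
tool_rot: [0.337, 0.941, 0.002, 0.002]
contact_force: [0.5, -1.3, -0.2]
gripper_width: 0.705
grasp_force: 0.0
clock: 11.6
tool_pos: [0.4897, 0.0688, 0.2044]
tool_rot: [0.001, 1.0, 0.0, 0.0]
contact_force: [0.3, -0.5, -0.7]
gripper_width: 1.0
grasp_force: 0.0
[0.48974954 0.06876933 0.20436331] [8.53175441e-04 9.99999603e-01 2.56814398e-04 7.28451591e-06] 11.6
[ 255    6   68   37 1384] [287.82225434  22.28106936] [0.35793308 0.07803399]
[ 373  129   81  103 4958] [409.66881807 182.02258975] [0.48469648 0.18500274]
[ 184  188   75   96 4184] [218.4835086  238.90391969] [0.53692739 0.01605859]
[ 327  327  199   17 2227] [428.03008532 337.36551414] [0.64051872 0.2180176 ]
[[195.88419945 235.47317927]]
[[413.30637315 189.33966242]]
[[-97.8508444  238.30170142]]
```

```bash
python3 - <<'E'
from h import *
import pickle
s=pickle.load(open('w4.p','rb'));a=cv2.imread('pics/w4.png')
hsv=cv2.cvtColor(a,40);m=((hsv[...,1]<55)&(hsv[...,2]>40)).astype(np.uint8)*255
m[:, :170]=0;m[:,275:]=0;m[:175]=0;m[295:]=0
c=max(cv2.findContours(m,0,1)[0],key=cv2.contourArea);print(cv2.contourArea(c))
for e in(2,3.5):
    q=cv2.approxPolyDP(c,e,True)[:,0];print(np.c_[q,ray('wrist',q,.003,s)[:,:2].round(4)])
ch="".join
for r in range(184,292,3):print(r,"".join('#' if m[r,x] else '.' for x in range(176,270,2)))
E
```

```text
4932.5
[[ 2.220e+02  1.880e+02  4.911e-01  2.020e-02]
 [ 1.920e+02  1.950e+02  4.975e-01 -7.100e-03]
 [ 1.950e+02  2.090e+02  5.106e-01 -5.200e-03]
 [ 1.850e+02  2.130e+02  5.143e-01 -1.450e-02]
 [ 1.890e+02  2.260e+02  5.268e-01 -1.170e-02]
 [ 1.830e+02  2.350e+02  5.356e-01 -1.780e-02]
 [ 1.960e+02  2.770e+02  5.782e-01 -8.400e-03]
 [ 1.990e+02  2.780e+02  5.793e-01 -5.600e-03]
 [ 2.020e+02  2.700e+02  5.710e-01 -2.200e-03]
 [ 2.080e+02  2.830e+02  5.846e-01  2.800e-03]
 [ 2.260e+02  2.820e+02  5.836e-01  2.020e-02]
 [ 2.300e+02  2.780e+02  5.794e-01  2.420e-02]
 [ 2.590e+02  2.710e+02  5.721e-01  5.210e-02]
 [ 2.380e+02  2.000e+02  5.022e-01  3.420e-02]
 [ 2.280e+02  2.020e+02  5.041e-01  2.510e-02]]
[[ 2.220e+02  1.880e+02  4.911e-01  2.020e-02]
 [ 1.920e+02  1.950e+02  4.975e-01 -7.100e-03]
 [ 1.950e+02  2.090e+02  5.106e-01 -5.200e-03]
 [ 1.850e+02  2.130e+02  5.143e-01 -1.450e-02]
 [ 1.890e+02  2.260e+02  5.268e-01 -1.170e-02]
 [ 1.830e+02  2.350e+02  5.356e-01 -1.780e-02]
 [ 1.960e+02  2.770e+02  5.782e-01 -8.400e-03]
 [ 2.020e+02  2.700e+02  5.710e-01 -2.200e-03]
 [ 2.080e+0
[... 1349 characters left out ...]
################........
253 ......#################################........
256 .......#################################.......
259 .......##################################......
262 ........#################################......
265 ........#################################......
268 .........###########################.#####.....
271 .........####.############################.....
274 ..........###..#######################.........
277 ..........##...#################...............
280 ...............############....................
283 ................###............................
286 ...............................................
289 ...............................................
```

```bash
python3 - <<'E'
from h import *
import pickle
s=pickle.load(open('w4.p','rb'))
P=ray('wrist',[(222,188),(192,195),(238.5,200),(185,213),(259,271),(208,283)],.003,s)
print(fit(P,[0,1,2,3,4,5]),fit(P[:5],[0,1,2,3,4]))
E
```

```text
(array([0.54057444, 0.01805937]), np.float64(0.2431239668864231), np.float64(0.0010997100972755416)) (array([0.5407864 , 0.01796916]), np.float64(0.24213947986733667), np.float64(0.0010755956141985583))
```

```bash
python3 -m crank '{"claw":[0,0,0,0,0,0,0,0],"xyz":[[0.025,-0.025,0],[0.051,-0.051,-0.03],[0.051,-0.051,-0.07],[0.051,-0.051,-0.11],[0.051,-0.051,-0.13],[0.051,-0.051,-0.14],[0.051,-0.051,-0.146],[0.051,-0.051,-0.146]],"roll":[0.12,0.24,0.24,0.24,0.24,0.24,0.24,0.24]}' 5 && python3 -m crank '{"claw":[-1,-1,-1,-1,-1,-1],"xyz":[[0,0,0],[0,0,0],[0,0,0],[0,0,0],[0,0,0],[0,0,0]],"roll":[0,0,0,0,0,0]}' 5 && python3 -m crank '{"claw":[-1,-1,-1,-1,-1,-1,-1,-1],"xyz":[[0,0,0],[0,0,0],[0,0,0],[0,0,0],[0,0,0],[0,0,0],[0,0,0],[0,0,0]],"roll":[-0.15,-0.3,-0.45,-0.6,-0.75,-0.9,-1.05,-1.2]}' 5 && python3 -m crank '{"claw":[1,1],"xyz":[[0,0,0],[0,0,0]],"roll":[-0.15,-0.25]}' 5; python3 look.py .5405 .018 R;python3 look.py .5405 .018 R2
python3 - <<'E'
import cv2,numpy as np
f=lambda n:cv2.resize(cv2.imread(f'pics/{n}.png')[210:310,215:335],(260,217),interpolation=cv2.INTER_CUBIC)
cv2.imwrite('pics/c5.png',np.vstack([np.hstack([f(f'R_{k}') for k in (0,1,3)]),np.hstack([f(f'R2_{k}') for k in (0,1,3)])]))
E
```

```text
clock: 12.45
tool_pos: [0.541, 0.0184, 0.0584]
tool_rot: [-0.121, 0.993, 0.0, -0.0]
contact_force: [0.3, 0.0, 1.1]
gripper_width: 0.499
grasp_force: 0.0
clock: 13.05
tool_pos: [0.5411, 0.0179, 0.0589]
tool_rot: [-0.121, 0.993, 0.0, 0.0]
contact_force: [-0.9, 1.3, 2.8]
gripper_width: 0.085
grasp_force: 5.0
clock: 13.85
tool_pos: [0.5409, 0.0173, 0.0589]
tool_rot: [0.463, 0.886, -0.0, 0.0]
contact_force: [-2.1, -0.5, 4.9]
gripper_width: 0.087
grasp_force: 5.0
clock: 14.05
tool_pos: [0.5408, 0.0174, 0.0583]
tool_rot: [0.57, 0.822, -0.0, 0.0]
contact_force: [0.4, 0.6, -0.3]
gripper_width: 0.251
grasp_force: 0.0
14.05 yaw [ 5.69912968e-01  8.21705048e-01 -1.28399678e-04  7.83605001e-05] px [274 281] changed px [693, 766, 777] [-0.03871428  0.00658545  0.00776668]
14.25 yaw [ 5.66770346e-01  8.23875815e-01 -1.25867550e-04 -3.58622327e-05] px [274 281] changed px [829, 725, 463] [-0.06439445  0.05262156 -0.00340222]
```

View pics/c5.png

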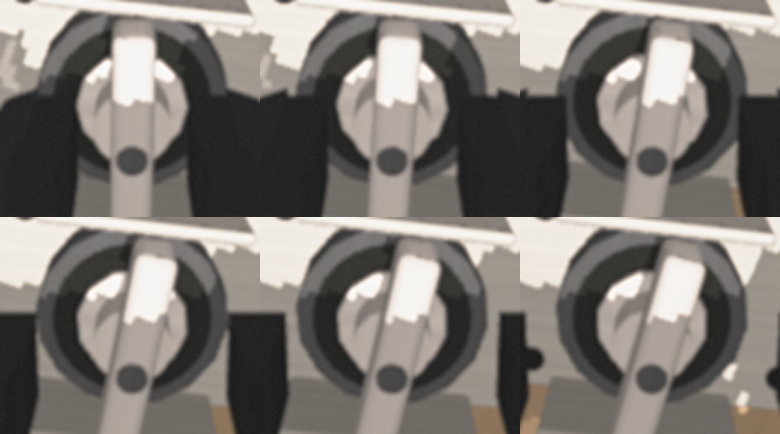

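The right unit is the free one: its bar coasts on clockwise frame after frame following release. Next I'll look at the foot from above.

```bash
python3 -m crank '{"claw":[1,1,1,1,1,1,1,1],"xyz":[[0,0,0],[0,0,0.04],[0,0,0.09],[-0.01,-0.03,0.13],[-0.03,-0.07,0.16],[-0.05,-0.11,0.18],[-0.06,-0.16,0.18],[-0.06,-0.2,0.18]],"roll":[0,0.15,0.3,0.45,0.6,0.75,0.9,1.05]}' && python3 -m crank '{"claw":[1,1,1,1,1],"xyz":[[0,-0.04,0],[0,-0.07,0],[0,-0.07,0],[0,-0.07,0],[0,-0.07,0]],"roll":[0.15,0.2,0.2,0.2,0.2]}'
python3 - <<'E'
from h import *
import pickle
s=observe();a=get_image('wrist');cv2.imwrite('pics/w5.png',a);pickle.dump(s,open('w5.p','wb'))
print(s['tool_pos'],s['tool_rot'],s['clock'])
c=np.array([(440,395),(505,455),(425,403),(487,474),(650,430),(583,365),(588,370),(630,410)])/3.4+[190,160]
P=ray('side',c,.021);print(P,ray('side',c[:2],.033))
print(proj('wrist',P,s))
hsv=cv2.cvtColor(a,40)
for nm,m in(('white',(hsv[...,1]<40)&(hsv[...,2]>120)),('dark',(hsv[...,2]<95)&(hsv[...,1]<90))):
    m=m.astype(np.uint8)*255
    for q in cv2.findContours(m,0,1)[0]:
        if cv2.contourArea(q)>60:
            e=cv2.approxPolyDP(q,3,True)[:,0];print(nm,cv2.contourArea(q),e.tolist()[:14])
E
```

```text
clock: 15.25
tool_pos: [0.4811, -0.175, 0.2401]
tool_rot: [0.098, 0.995, -0.0, 0.002]
contact_force: [0.1, 0.5, -0.6]
gripper_width: 1.001
grasp_force: 0.0
clock: 15.75
tool_pos: [0.4815, -0.2426, 0.238]
tool_rot: [0.002, 1.0, 0.0, -0.0]
contact_force: [-0.1, -0.7, 0.2]
gripper_width: 1.001
grasp_force: 0.0
[ 0.48145271 -0.24263778  0.2379885 ] [ 1.74893085e-03  9.99998355e-01  4.08997296e-04 -2.51436185e-04] 15.75
[[ 0.49491149 -0.20543092  0.021     ]
 [ 0.50140007 -0.27225176  0.021     ]
 [ 0.48270652 -0.20928061  0.021     ]
 [ 0.4834503  -0.28329854  0.021     ]
 [ 0.59133981 -0.28470934  0.021     ]
 [ 0.59275378 -0.21166784  0.021     ]
 [ 0.59254926 -0.21763326  0.021     ]
 [ 0.59209137 -0.26348123  0.021     ]] [[ 0.48643195 -0.22056698  0.033     ]
 [ 0.49276477 -0.28578373  0.033     ]]
[[315.6391104  196.8129021 ]
 [245.07411242 203.75860129]
 [311.84819631 184.14276492]
 [232.76189192 185.26212623]
 [235.18137396 289.50088679]
 [307.10208889 290.47536615]
 [301.23371117 290.31662612]
 [256.10171837 290.08748501]]
white 6307.5 [[103, 399], [146, 399], [145, 404], [253, 
[... 413 characters left out ...]
, 184], [238, 290], [309, 292], [315, 185]]
white 1891.5 [[3, 145], [0, 176], [23, 205], [13, 212], [17, 204], [0, 182], [0, 216], [30, 209], [38, 199], [32, 199], [41, 192], [26, 170], [34, 174], [35, 165]]
dark 53004.0 [[559, 271], [520, 270], [516, 231], [513, 235], [506, 226], [507, 259], [516, 265], [512, 271], [505, 270], [499, 275], [490, 318], [415, 257], [400, 252], [380, 256]]
dark 200.0 [[550, 226], [540, 224], [525, 232], [525, 253], [531, 256], [524, 245], [536, 229], [546, 228], [559, 240]]
dark 98.0 [[540, 219], [528, 218], [516, 227], [523, 228]]
dark 652.0 [[304, 188], [247, 188], [268, 190], [265, 207], [247, 207], [303, 208], [304, 203], [298, 204], [296, 198], [304, 196]]
```

```bash
python3 - <<'E'
from h import *
import pickle
np.set_printoptions(precision=4,suppress=True)
s=pickle.load(open('w5.p','rb'));a=cv2.imread('pics/w5.png');g=cv2.cvtColor(a,6)
W=ray('wrist',[(237,184),(238,290),(309,292),(315,185)],.021,s)[:,:2];print(W,W.mean(0))
for i,j in((0,1),(3,2)):d=W[j]-W[i];print(np.arctan2(d[1],d[0]),np.hypot(*d))
for i,j in((0,3),(1,2)):d=W[j]-W[i];print(np.arctan2(-d[0],d[1]),np.hypot(*d))
L=ray('wrist',[(247,208),(304,208),(247,188),(304,188)],.033,s)[:,:2];print(L)
hsv=cv2.cvtColor(a,40)
for r in range(180,304,2):print(r,"".join('#' if g[r,x]<95 else ('o' if hsv[r,x,1]>90 else '.') for x in range(228,324,1)))
E
```

```text
[[ 0.4823 -0.2793]
 [ 0.5919 -0.2819]
 [ 0.5945 -0.2097]
 [ 0.4835 -0.2063]] [ 0.538  -0.2443]
-0.023472104235542312 0.10967862591615106
-0.03057073986128262 0.11099363563773355
-0.017435160007488855 0.0729901129353243
-0.035543096205294264 0.07220614660242534
[[ 0.5023 -0.2695]
 [ 0.5025 -0.2172]
 [ 0.4835 -0.2691]
 [ 0.4837 -0.2175]]
180 ###oooooooooooooooooooooooooooooooo###########################################oooooooooooooooooo
182 ####oooooooooooooooooooooooooooooooo##########################################oooooooooooooooooo
184 ####oooo................................................................................oooooooo
186 ####oooo.................................................................................ooooooo
188 #####ooo...........##########################################################............ooooooo
190 #####ooo................................#####################################............ooooooo
192 #####ooo................................#####################################............ooooooo
194 #####ooo................................###########
[... 4799 characters left out ...]
oooooooo...........................................................................ooooooooooo
292 ooooooooooo.........................................................................oooooooooooo
294 oooooooooooooooooooooooooooooooooooooooooooooooooooooooooooooooooooooooooooooooooooooooooooooooo
296 oooooooooooooooooooooooooooooooooooooooooooooooooooooooooooooooooooooooooooooooooooooooooooooooo
298 oooooooooooooooooooooooooooooooooooooooooooooooooooooooooooooooooooooooooooooooooooooooooooooooo
300 oooooooooooooooooooooooooooooooooooooooooooooooooooooooooooooooooooooooooooooooooooooooooooooooo
302 oooooooooooooooooooooooooooooooooooooooooooooooooooooooooooooooooooooooooooooooooooooooooooooooo
```

```bash
python3 - <<'E'
from h import *
import pickle
np.set_printoptions(precision=4,suppress=True)
s=pickle.load(open('w5.p','rb'));g=cv2.cvtColor(cv2.imread('pics/w5.png'),6)
print(ray('wrist',[(276,285),(262,284),(285,286)],.029,s)[:,:2],ray('wrist',[(276,285)],.021,s)[:,:2],ray('wrist',[(243,270),(307,270)],.028,s)[:,:2])
for c in(255,276,297):print(c,[int(v) for v in g[262:298,c]],[int(v) for v in g[203:213,c]])
print([int(v) for v in g[277,232:252]],[int(v) for v in g[277,298:318]])
E
```

```text
[[ 0.5824 -0.2432]
 [ 0.5812 -0.257 ]
 [ 0.5835 -0.2343]] [[ 0.5865 -0.2432]] [[ 0.5666 -0.2755]
 [ 0.5668 -0.2128]]
255 [245, 245, 245, 244, 244, 245, 244, 244, 245, 245, 245, 246, 247, 247, 247, 247, 247, 247, 248, 251, 237, 148, 72, 70, 101, 120, 123, 124, 153, 188, 174, 131, 109, 109, 111, 110] [114, 116, 112, 95, 78, 101, 142, 160, 165, 203]
276 [245, 245, 245, 245, 245, 245, 245, 245, 245, 245, 245, 245, 245, 244, 245, 244, 244, 245, 246, 247, 222, 135, 66, 64, 96, 120, 127, 127, 146, 174, 160, 128, 113, 112, 113, 113] [69, 71, 72, 70, 72, 99, 141, 162, 167, 165]
297 [245, 246, 246, 245, 245, 245, 245, 245, 245, 245, 245, 245, 245, 245, 245, 245, 245, 245, 245, 245, 245, 245, 242, 241, 241, 242, 241, 241, 242, 238, 199, 134, 107, 111, 114, 116] [73, 72, 70, 71, 70, 85, 118, 148, 161, 163]
[117, 118, 117, 115, 118, 146, 191, 200, 168, 136, 126, 125, 128, 191, 250, 249, 247, 247, 247, 247] [245, 245, 245, 246, 247, 218, 138, 102, 108, 114, 141, 211, 242, 232, 170, 114, 102, 103, 104, 105]
```

```bash
python3 -m crank '{"claw":[1,1,1,1,1,1,1,1],"xyz":[[0.01,0.045,0],[0.02,0.09,0],[0.03,0.135,0],[0.04,0.18,0],[0.05,0.225,0],[0.06,0.2606,-0.02],[0.06,0.2606,-0.06],[0.06,0.2606,-0.1]],"roll":[0.05,0.1,0.15,0.2,0.242,0.242,0.242,0.242]}' && python3 -m crank '{"claw":[1,1,1,1,1,1],"xyz":[[0,0,-0.03],[0,0,-0.06],[0,0,-0.085],[0,0,-0.1],[0,0,-0.105],[0,0,-0.105]],"roll":[0,0,0,0,0,0]}' && python3 -m crank '{"claw":[-1,-1,-1,-1,-1,-1,-1,-1],"xyz":[[0,0,0],[0,0,0],[0,0,0],[0,0,0],[0,0,0],[0,0,0],[0,0,0],[0,0,0]],"roll":[0,0,0,0,0,0,0,0]}' 12
```

```text
clock: 16.6
tool_pos: [0.5425, 0.02, 0.1386]
tool_rot: [-0.121, 0.993, -0.0, 0.002]
contact_force: [0.7, -0.6, -0.8]
gripper_width: 1.0
grasp_force: 0.0
clock: 17.2
tool_pos: [0.5414, 0.0175, 0.0331]
tool_rot: [-0.119, 0.993, 0.0, -0.0]
contact_force: [0.3, 0.5, -0.9]
gripper_width: 1.002
grasp_force: 0.0
clock: 18.0
tool_pos: [0.542, 0.0172, 0.0338]
tool_rot: [-0.119, 0.993, 0.0, 0.0]
contact_force: [-0.5, 2.5, 4.9]
gripper_width: 0.587
grasp_force: 12.0
```

```bash
python3 -m crank '{"claw":[-1,-1,-1,-1,-1,-1,-1,-1],"xyz":[[0,0,0.02],[0,0,0.06],[-0.005,-0.02,0.1],[-0.02,-0.06,0.11],[-0.035,-0.1,0.11],[-0.05,-0.14,0.11],[-0.065,-0.18,0.11],[-0.075,-0.22,0.11]],"roll":[0,0,-0.05,-0.1,-0.15,-0.2,-0.25,-0.272]}' && python3 -m crank '{"claw":[-1,-1,-1,-1,-1,-1],"xyz":[[-0.005,-0.025,0],[-0.009,-0.0393,0],[-0.009,-0.0393,-0.02],[-0.009,-0.0393,-0.04],[-0.009,-0.0393,-0.05],[-0.009,-0.0393,-0.05]],"roll":[0,0,0,0,0,0]}'
python3 - <<'E'
from h import *
s=observe();print(s['tool_pos'],s['torque'],s['joint_pos'])
cv2.imwrite('pics/s6.png',get_image('side'));cv2.imwrite('pics/w6.png',get_image('wrist'))
E
```

```text
clock: 18.8
tool_pos: [0.4639, -0.2039, 0.1415]
tool_rot: [0.017, 1.0, 0.0, -0.002]
contact_force: [1.6, 0.2, -4.5]
gripper_width: 0.589
grasp_force: 12.0
clock: 19.4
tool_pos: [0.4557, -0.2408, 0.0907]
tool_rot: [0.016, 1.0, 0.001, -0.002]
contact_force: [-0.3, 0.5, -5.6]
gripper_width: 0.589
grasp_force: 12.0
[ 0.4556596  -0.24076788  0.09067513] [ 0.04241457  0.01062313 -0.01138464] [-5.34447783e-01  1.44095681e-01  2.09636249e+00  1.87530190e-05
  9.06890745e-01 -2.07226998e+00]
```

```bash
python3 -m crank '{"claw":[-1,-1,-1,-1,-1,-1],"xyz":[[0,0,-0.01],[0,0,-0.018],[0,0,-0.022],[0,0,-0.022],[0,0,-0.022],[0,0,-0.022]],"roll":[0,0,0,0,0,0]}' && python3 -m crank '{"claw":[-1,-1,-1,-1,-1],"xyz":[[0,0,-0.003],[0,0,-0.006],[0,0,-0.009],[0,0,-0.01],[0,0,-0.01]],"roll":[0,0,0,0,0]}'; python3 -c "
from h import *
s=observe();print(s['tool_pos'],s['torque'])"
```

```text
clock: 20.1
tool_pos: [0.4579, -0.2425, 0.0715]
tool_rot: [0.017, 1.0, -0.0, 0.0]
contact_force: [0.6, 0.6, -4.2]
gripper_width: 0.595
grasp_force: 12.0
clock: 20.6
tool_pos: [0.4566, -0.2425, 0.0611]
tool_rot: [0.017, 1.0, 0.0, -0.001]
contact_force: [-3.9, -0.5, 0.1]
gripper_width: 0.589
grasp_force: 12.0
[ 0.45661494 -0.24249701  0.06114299] [-0.09841625  0.53760369 -0.04126084]
```

```bash
python3 -m crank '{"claw":[-1,-1,-1,-1,-1,-1],"xyz":[[0,0,0.01],[0,0,0.025],[0,0,0.03],[0,0,0.03],[0,0,0.03],[0,0,0.03]],"roll":[0,0,0,0,0,0]}' 
cat > tilt.py <<'E'
from h import *
import sys,pickle
def tip(s,t,dz=0.033):
    "pixel of tongue-tip top corners for tilt t about grip axis (own z=dz-6mm... pad centre)"
    Rt=R.from_quat(s['tool_rot']).as_matrix();out=[]
    for y in(-.015,.015):
        x,z=-.048,.003-(dz-.011)   # relative to pad contact centre, z up
        X=x*np.cos(t)-z*np.sin(t);Z=x*np.sin(t)+z*np.cos(t)
        out.append(s['tool_pos']+Rt@np.array([-X,y,.011-Z]))
    return proj('wrist',np.array(out),s)
if __name__=='__main__':
    s=observe();a=get_image('wrist');cv2.imwrite('pics/%s.png'%sys.argv[1],a);pickle.dump(s,open(sys.argv[1]+'.p','wb'))
    print(s['tool_pos'],s['contact_force'])
    for d in(0,4,8,12,16):print(d,tip(s,np.radians(d)).round(1).tolist())
    g=cv2.cvtColor(a,6);h=cv2.cvtColor(a,40)
    for c in(262,276,290):print(c,[(r,int(g[r,c]),int(h[r,c,1])) for r in range(40,215,5)])
E
python3 tilt.py t1
```

```text
clock: 21.2
tool_pos: [0.4572, -0.242, 0.0906]
tool_rot: [0.017, 1.0, 0.0, -0.0]
contact_force: [0.4, -0.6, -4.5]
gripper_width: 0.591
grasp_force: 12.0
[ 0.45717004 -0.24198294  0.09062745] [ 0.36520834 -0.60278531 -4.54704016]
0 [[240.2, 159.0], [313.3, 158.9]]
4 [[241.0, 161.3], [312.4, 161.3]]
8 [[241.8, 164.1], [311.6, 164.1]]
12 [[242.5, 167.4], [310.9, 167.3]]
16 [[243.2, 171.0], [310.1, 170.9]]
262 [(40, 152, 90), (45, 154, 92), (50, 151, 90), (55, 151, 90), (60, 150, 92), (65, 151, 91), (70, 157, 89), (75, 166, 86), (80, 158, 89), (85, 156, 90), (90, 153, 90), (95, 150, 92), (100, 151, 93), (105, 147, 90), (110, 147, 92), (115, 146, 94), (120, 146, 91), (125, 151, 88), (130, 151, 92), (135, 148, 91), (140, 162, 94), (145, 202, 88), (150, 145, 92), (155, 148, 93), (160, 149, 66), (165, 214, 20), (170, 213, 21), (175, 215, 20), (180, 212, 20), (185, 213, 21), (190, 216, 18), (195, 215, 17), (200, 213, 20), (205, 248, 1), (210, 223, 13)]
276 [(40, 155, 90), (45, 153, 89), (50, 153, 89), (55, 151, 90), (60, 151, 89), (65, 152, 93), (70, 156, 90), (75, 165, 85), (80, 158, 88), (8
[... 245 characters left out ...]
 54), (165, 248, 0), (170, 247, 0), (175, 247, 0), (180, 247, 0), (185, 247, 0), (190, 247, 0), (195, 247, 0), (200, 247, 0), (205, 247, 0), (210, 219, 15)]
290 [(40, 157, 90), (45, 153, 89), (50, 152, 92), (55, 150, 90), (60, 153, 89), (65, 153, 89), (70, 157, 87), (75, 165, 89), (80, 224, 69), (85, 224, 70), (90, 221, 74), (95, 219, 76), (100, 215, 80), (105, 214, 79), (110, 214, 81), (115, 215, 80), (120, 217, 78), (125, 221, 73), (130, 220, 73), (135, 220, 73), (140, 221, 74), (145, 218, 77), (150, 218, 77), (155, 217, 79), (160, 210, 63), (165, 247, 0), (170, 247, 0), (175, 247, 0), (180, 247, 0), (185, 247, 0), (190, 247, 0), (195, 247, 1), (200, 247, 2), (205, 247, 1), (210, 166, 25)]
```

```bash
python3 - <<'E'
import cv2,numpy as np
for n in('w6','t1'):
    h=cv2.cvtColor(cv2.imread(f'pics/{n}.png'),40)[...,1].astype(int)
    print(n,[h[r,285:292].mean().round() for r in range(152,170)])
    for r in(170,180):print(r,'L',h[r,232:252].tolist(),'R',h[r,302:322].tolist())
    # back rows: bar/housing column profile
    print([int(h[r,276]) for r in range(200,300,4)])
E
```

```text
w6 [np.float64(77.0), np.float64(77.0), np.float64(77.0), np.float64(82.0), np.float64(77.0), np.float64(42.0), np.float64(17.0), np.float64(13.0), np.float64(13.0), np.float64(13.0), np.float64(6.0), np.float64(1.0), np.float64(0.0), np.float64(0.0), np.float64(0.0), np.float64(0.0), np.float64(0.0), np.float64(0.0)]
170 L [88, 89, 91, 91, 91, 91, 90, 76, 46, 28, 27, 27, 28, 28, 28, 28, 27, 28, 28, 28] R [0, 0, 0, 0, 0, 0, 0, 0, 6, 38, 76, 82, 80, 80, 80, 80, 81, 81, 80, 80]
180 L [90, 90, 91, 89, 90, 91, 89, 82, 53, 32, 27, 26, 26, 26, 26, 27, 27, 27, 27, 27] R [3, 3, 3, 3, 3, 3, 2, 3, 11, 41, 70, 88, 88, 84, 87, 85, 83, 87, 87, 88]
[1, 1, 1, 3, 27, 23, 8, 8, 6, 9, 13, 25, 19, 25, 26, 26, 22, 25, 24, 25, 25, 27, 24, 24, 25]
t1 [np.float64(79.0), np.float64(78.0), np.float64(78.0), np.float64(78.0), np.float64(77.0), np.float64(76.0), np.float64(75.0), np.float64(78.0), np.float64(63.0), np.float64(15.0), np.float64(2.0), np.float64(0.0), np.float64(0.0), np.float64(0.0), np.float64(0.0), np.float64(0.0), np.float64(0.0), np.float64(0.0)]
170 L [88, 90, 91, 91, 89, 90, 90, 91, 91, 77, 45, 27, 25, 21, 21, 21, 21, 21, 19, 19] R [0, 0, 0, 1, 1, 1, 4, 18, 56, 78, 82, 81, 81, 80, 80, 81, 81, 80, 81, 82]
180 L [90, 90, 90, 89, 90, 90, 90, 91, 90, 77, 45, 26, 24, 20, 20, 20, 19, 20, 20, 19] R [1, 1, 1, 1, 1, 1, 3, 17, 48, 78, 90, 87, 87, 86, 87, 86, 86, 86, 86, 86]
[0, 0, 1, 24, 24, 25, 4, 3, 9, 18, 19, 19, 24, 24, 23, 24, 24, 23, 25, 25, 24, 24, 23, 6, 6]
```

```bash
python3 -m crank '{"claw":[-1,-1,-1,-1,-1,-1,-1],"xyz":[[0,0,-0.015],[0,0,-0.025],[0,0,-0.03],[0,0,-0.033],[0,0,-0.036],[0,0,-0.036],[0,0,-0.036]],"roll":[0,0,0,0,0,0,0]}' &&  python3 -m crank '{"claw":[-1,-1,-1,-1,-1,-1],"xyz":[[0,0,0.01],[0,0,0.025],[0,0,0.036],[0,0,0.036],[0,0,0.036],[0,0,0.036]],"roll":[0,0,0,0,0,0]}'; python3 tilt.py t2 | head -6;  python3 - <<'E'
import cv2,numpy as np
for n in('t1','t2'):
    h=cv2.cvtColor(cv2.imread(f'pics/{n}.png'),40)[...,1].astype(int)
    print(n,[int(h[r,285:292].mean()) for r in range(156,174)])
    for r in(175,180):print(r,'L',h[r,236:250].tolist(),'R',h[r,302:316].tolist())
E
```

```text
clock: 21.95
tool_pos: [0.4561, -0.2417, 0.0551]
tool_rot: [0.017, 1.0, 0.001, -0.002]
contact_force: [-4.6, 1.1, 0.4]
gripper_width: 0.589
grasp_force: 12.0
clock: 22.55
tool_pos: [0.4573, -0.2421, 0.0908]
tool_rot: [0.017, 1.0, 0.0, -0.0]
contact_force: [0.5, -0.2, -5.7]
gripper_width: 0.589
grasp_force: 12.0
[ 0.45727275 -0.24210989  0.09081706] [ 0.50324415 -0.2363553  -5.73534096]
0 [[240.2, 159.0], [313.3, 158.9]]
4 [[241.0, 161.3], [312.4, 161.3]]
8 [[241.8, 164.1], [311.6, 164.1]]
12 [[242.5, 167.4], [310.9, 167.3]]
16 [[243.2, 171.0], [310.1, 170.9]]
t1 [76, 76, 75, 78, 62, 15, 1, 0, 0, 0, 0, 0, 0, 0, 0, 0, 0, 0]
175 L [91, 91, 90, 92, 91, 76, 43, 27, 23, 21, 21, 21, 22, 21] R [0, 0, 0, 1, 0, 1, 3, 16, 51, 76, 86, 86, 85, 83]
180 L [90, 90, 90, 91, 90, 77, 45, 26, 24, 20, 20, 20, 19, 20] R [1, 1, 1, 1, 1, 1, 3, 17, 48, 78, 90, 87, 87, 86]
t2 [76, 80, 81, 80, 78, 77, 76, 75, 73, 73, 77, 75, 45, 14, 5, 4, 5, 5]
175 L [90, 89, 90, 90, 91, 90, 87, 70, 37, 25, 24, 25, 24, 27] R [13, 13, 12, 13, 13, 24, 47, 72, 87, 86, 85, 84, 85, 84]
180 L [89, 89, 91, 89, 90, 91, 89, 70, 38, 27, 26, 27, 27, 27] R [10, 10, 9, 9, 12, 19, 43, 72, 87, 88, 87, 88, 85, 86]
```

```bash
python3 -m crank '{"claw":[-1,-1,-1,-1,-1,-1,-1,-1],"xyz":[[0,0,0.02],[0.03,-0.001,0.025],[0.065,-0.002,0.025],[0.092,-0.0025,0.02],[0.092,-0.0025,0.005],[0.092,-0.0025,-0.01],[0.092,-0.0025,-0.02],[0.092,-0.0025,-0.02]],"roll":[0,0,0,0,0,0,0,0]}' &&  python3 -m crank '{"claw":[-1,-1,-1,-1],"xyz":[[0,0,0],[0,0,0],[0,0,0],[0,0,0]],"roll":[0,0,0,0]}'; python3 tilt.py t3 | head -6;  python3 - <<'E'
import cv2,numpy as np
a=cv2.imread('pics/t3.png');h=cv2.cvtColor(a,40);g=h[...,2]
for r in range(120,200,3):print(r,"".join('#' if g[r,x]<95 else ('o' if h[r,x,1]>90 else('+' if h[r,x,1]>35 else('-' if g[r,x]<190 else '.'))) for x in range(215,340,1)))
E
```

```text
clock: 23.4
tool_pos: [0.5473, -0.244, 0.0687]
tool_rot: [0.017, 1.0, 0.001, -0.002]
contact_force: [0.4, 0.2, -5.1]
gripper_width: 0.584
grasp_force: 12.0
clock: 23.8
tool_pos: [0.5497, -0.245, 0.0718]
tool_rot: [0.017, 1.0, -0.0, 0.0]
contact_force: [-0.0, -0.5, -4.6]
gripper_width: 0.59
grasp_force: 12.0
[ 0.54969969 -0.24502763  0.07182793] [-3.95516864e-03 -5.03309319e-01 -4.58454515e+00]
0 [[240.2, 159.0], [313.3, 158.9]]
4 [[241.0, 161.3], [312.4, 161.3]]
8 [[241.8, 164.1], [311.6, 164.1]]
12 [[242.5, 167.4], [310.9, 167.3]]
16 [[243.2, 171.0], [310.1, 170.9]]
120 -----------------------------------------------------------------------------------------------------------------------------
123 ---------------------------#-##-#----#----##-#-#--##-###-#-######------------------------------------------------------------
126 ------######################################################-----------------------------------------------------------------
129 -------######--#-######-#-#----##---##-###-##--#---##-----------------------------------------------------------+oooooooo+---
132 --
[... 2283 characters left out ...]
..................................................
186 .............................................................................................................................
189 ...............................................................................................---------------...............
192 .............................................................................................---------------.................
195 .......................................................................................----------------------........-.......
198 .......................................................................................---------------------.................
```

```bash
python3 -m crank '{"claw":[-1,-1,-1,-1,-1],"xyz":[[0,0,-0.002],[0,0,-0.004],[0,0,-0.006],[0,0,-0.006],[0,0,-0.006]],"roll":[0,0,0,0,0]}';python3 -m crank '{"claw":[-1,-1,-1,-1],"xyz":[[0,0,-0.001],[0,0,-0.002],[0,0,-0.002],[0,0,-0.002]],"roll":[0,0,0,0]}'; python3 -c "
from h import *
s=observe();print(s['tool_pos'],s['torque'],s['contact_force'])"
```

```text
clock: 24.35
tool_pos: [0.5505, -0.2451, 0.0659]
tool_rot: [0.017, 1.0, -0.0, 0.001]
contact_force: [2.2, -0.1, -0.6]
gripper_width: 0.588
grasp_force: 12.0
clock: 24.75
tool_pos: [0.5499, -0.2451, 0.0635]
tool_rot: [0.017, 1.0, -0.0, 0.0]
contact_force: [3.1, -0.2, -0.1]
gripper_width: 0.594
grasp_force: 12.0
[ 0.54987988 -0.24509701  0.06347627] [-0.09656786 -0.30325559  0.02811229] [ 3.0512502  -0.2063445  -0.06780038]
```

```bash
python3 -m crank '{"claw":[-1,-1,-1,-1,-1,-1,-1,-1],"xyz":[[0,0,0.002],[-0.003,0,0.002],[-0.006,0,0.002],[-0.009,0,0.002],[-0.011,0,0.002],[-0.013,0.0005,0.002],[-0.013,0.0005,0.002],[-0.013,0.0005,0.002]],"roll":[0,0,0,0,0,0,0,0]}'; python3 tilt.py t4|head -1;python3 - <<'E'
import cv2,numpy as np
a=cv2.imread('pics/t4.png');h=cv2.cvtColor(a,40);g=h[...,2]
for r in range(120,230,4):print(r,"".join('#' if g[r,x]<95 else ('o' if h[r,x,1]>90 else('+' if h[r,x,1]>35 else('-' if g[r,x]<190 else '.'))) for x in range(215,340,1)))
E
```

```text
clock: 25.55
tool_pos: [0.5373, -0.2444, 0.0656]
tool_rot: [0.017, 1.0, -0.0, 0.001]
contact_force: [2.8, 0.8, -6.3]
gripper_width: 0.591
grasp_force: 12.0
[ 0.53726722 -0.24439992  0.06563497] [ 2.76957931  0.75293584 -6.32092368]
120 ooooooooooooooooooooooooooooooooooooooooooooooooooooooooooooooooooooooooooooooooooooooooooooooooooooooooooooooooooooooooooooo
124 ooooooooooooooooooooooooooooooooooooooooooooooooooooooooooooooooooooooooooooooooooooooooooooooooooooooooooooooooooooooooooooo
128 ooooooooooooooooooooooooooooooooooooooooooooooooooooooooooooooooooooooooooooooooooooooooooooooooooooooooooooooooooooooooooooo
132 ooooooooooooooooooooooooooooooooooooooooooooooooooooooooooooooooooooooooooooooooooooooooooooooooooooooooooooooooooooooooooooo
136 ooooooooooooooooooooooooooooooooooooooooooooooooooooooooooooooooooooooooooooooooooooooooooooooooooooooooooooooooooooooooooooo
140 ......-----..................................................................................................................
144 ....................----------------------------------..................------------
[... 2071 characters left out ...]
..............---------############---......-.....
212 ............--#########--...........................-----------------------------------------------##########--..............
216 ..-.....--.........................................------------------------------------------------...................-......
220 ----------.....................................-----------------------------------------------...................-------.....
224 -----------...............................-----#############################---------------......................------------
228 -----------........................----###--########################################-------......................-----------.
```

```bash
python3 -m crank '{"claw":[-1,-1,-1,-1,-1,-1],"xyz":[[0,0,-0.0015],[-0.001,0,-0.0015],[-0.002,0,-0.0015],[-0.0035,0,-0.0015],[-0.0045,0,-0.0015],[-0.0045,0,-0.0015]],"roll":[0,0,0,0,0,0]}'; python3 -c "
from h import *
s=observe();print(s['tool_pos'],s['torque'],s['contact_force'])"
```

```text
clock: 26.2
tool_pos: [0.536, -0.2448, 0.066]
tool_rot: [0.017, 1.0, -0.001, 0.004]
contact_force: [9.3, 2.4, -1.9]
gripper_width: 0.588
grasp_force: 12.0
[ 0.53603778 -0.24476968  0.06603254] [ 0.65972957 -1.6688672  -0.1135412 ] [ 9.29450692  2.43584334 -1.9196399 ]
```

```bash
python3 -m crank '{"claw":[-1,-1,-1,-1,-1,-1,-1],"xyz":[[0.002,0,-0.001],[0.0042,0,-0.002],[0.005,0,-0.004],[0.006,0,-0.006],[0.007,0,-0.008],[0.007,0,-0.008],[0.007,0,-0.008]],"roll":[0,0,0,0,0,0,0]}'; python3 tilt.py t5|head -1;python3 -c "
from h import *
s=observe();print(s['tool_pos'],s['torque'],s['contact_force'])"
```

```text
clock: 26.9
tool_pos: [0.54, -0.2448, 0.056]
tool_rot: [0.017, 1.0, -0.0, 0.001]
contact_force: [5.5, 0.2, -0.5]
gripper_width: 0.592
grasp_force: 12.0
[ 0.53998225 -0.24478494  0.05599918] [ 5.45568772  0.24288177 -0.48706492]
[ 0.53996182 -0.24478996  0.05598617] [ 0.13138455 -0.83192102 -0.00589566] [ 6.1705658   1.14162858 -1.63514786]
```

```bash
python3 -m crank '{"claw":[-1,-1,-1,-1,-1],"xyz":[[0.0005,0,-0.001],[0.001,0,-0.002],[0.001,0,-0.003],[0.001,0,-0.0035],[0.001,0,-0.0035]],"roll":[0,0,0,0,0]}'; python3 -c "
from h import *
s=observe();print(s['tool_pos'],s['torque'],s['contact_force'])"
python3 tilt.py t5|tail -3|cut -c1-50; python3 - <<'E'
import cv2,numpy as np
a=cv2.imread('pics/t5.png');b=cv2.imread('pics/side.png')
from cell import get_image
s=get_image('side');cv2.imwrite('pics/s7.png',s)
cv2.imwrite('pics/c6.png',np.hstack([a[100:320,150:410],cv2.resize(s[245:325,300:400],(500,400),interpolation=cv2.INTER_CUBIC)[:220] if 0 else cv2.resize(s[250:315,300:400],(338,220),interpolation=cv2.INTER_CUBIC)]))
E
```

```text
clock: 27.45
tool_pos: [0.5405, -0.2448, 0.0541]
tool_rot: [0.017, 1.0, -0.0, 0.0]
contact_force: [-0.4, 1.8, 9.9]
gripper_width: 0.589
grasp_force: 12.0
[ 0.54051987 -0.24475253  0.05410475] [ 0.306871   -0.00722327  0.0026869 ] [-0.3783717   1.77638098  9.93272633]
262 [(40, 158, 89), (45, 154, 91), (50, 132, 94), 
276 [(40, 157, 89), (45, 155, 90), (50, 87, 124), 
290 [(40, 156, 91), (45, 156, 90), (50, 125, 96),
```

```bash
python3 -m crank '{"claw":[-1,-1,1,1,1,1,1,1],"xyz":[[0,0,0.002],[0,0,0.003],[0,0,0.003],[0,0,0.003],[0,0,0.003],[0,0,0.003],[0,0,0.003],[0,0,0.003]],"roll":[0,0,0,0,0,0,0,0]}' && python3 -m crank '{"claw":[1,1,1,1,1,1,1,1],"xyz":[[0,0,0.01],[0,0,0.03],[0,0,0.07],[0,0,0.11],[-0.02,0,0.15],[-0.04,0,0.184],[-0.06,0,0.184],[-0.06,0,0.184]],"roll":[0,0,0,0,0,0,0,0]}' && python3 -m crank '{"claw":[1,1,1],"xyz":[[0,0,0],[0,0,0],[0,0,0]],"roll":[0,0,0]}'
python3 - <<'E'
from h import *
import pickle
s=observe();a=get_image('wrist');b=get_image('side');cv2.imwrite('pics/w8.png',a);cv2.imwrite('pics/s8.png',b);pickle.dump(s,open('w8.p','wb'))
p=proj('wrist',(.5415,-.2443,.021),s)[0].astype(int);print(p,s['tool_pos'],s['clock'])
A=cv2.resize(a[p[1]-75:p[1]+75,p[0]-65:p[0]+65],(520,600),interpolation=cv2.INTER_CUBIC)
B=np.zeros((600,280,3),np.uint8);B[:400]=cv2.resize(b[240:340,315:385],(280,400),interpolation=cv2.INTER_CUBIC)
B[400:]=cv2.resize(b[170:250,205:317],(280,200))
cv2.imwrite('pics/c7.png',np.hstack([A,B]))
E
```

```text
clock: 28.35
tool_pos: [0.54, -0.2443, 0.0552]
tool_rot: [0.017, 1.0, 0.0, -0.0]
contact_force: [-0.1, 0.3, 0.4]
gripper_width: 0.999
grasp_force: 0.0
clock: 29.15
tool_pos: [0.4792, -0.2446, 0.2419]
tool_rot: [0.017, 1.0, -0.001, 0.001]
contact_force: [-0.0, 0.4, 0.0]
gripper_width: 0.997
grasp_force: 0.0
clock: 29.45
tool_pos: [0.4803, -0.2441, 0.2382]
tool_rot: [0.017, 1.0, 0.0, -0.001]
contact_force: [0.4, 0.3, -0.6]
gripper_width: 0.998
grasp_force: 0.0
[277 244] [ 0.48033655 -0.24405184  0.23824894] 29.45
```

View pics/c7.png

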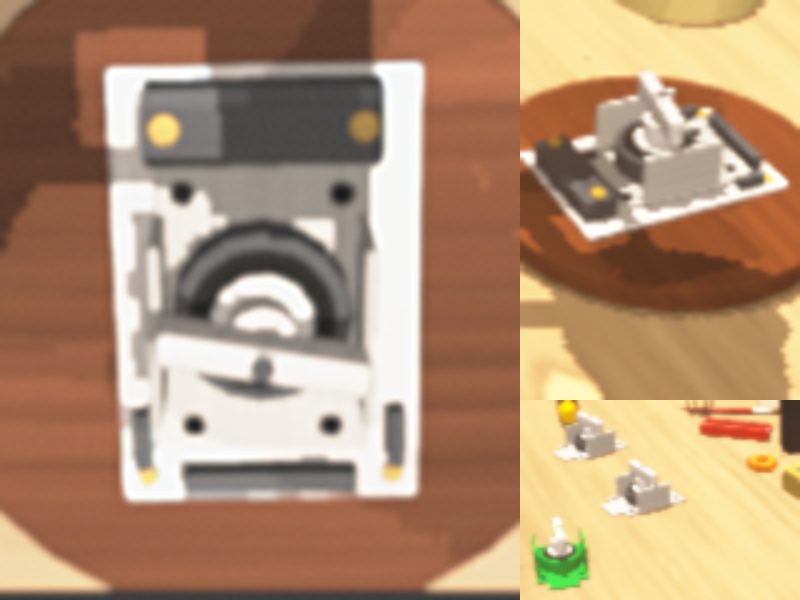

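The last view shows the tongue under the keeper lip and the plate flat in front of the rear stop. The gripper is clear, and the two stiff units and the green one stand where they were.

```bash
python3 -c "
from cell import *
print(job_done())"
```

```text
the job is handed in; nothing more can be done
None
```

I spun all three bars past a sixth of a turn: the right-hand unit coasted on freely and the other two stopped at release, so I seated the right-hand one flat in the turntable foot, tongue under the lip; the last pictures show the stiff two still upright in place, and I handed the job in at about 29.5 s, without seeing a verdict.

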